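# Turn the glue warmer down and open it

### The job

Before opening the glue warmer, turn its heat down: roll the thumbwheel in the controller's front slot with a fingertip until the needle lies on the middle of the brass set tab. Then twist the warmer's lid a quarter turn counter-clockwise, lift it off and set it down, without dropping it, right way up on the middle of the cork mat. Leave the dial set and the other things on the bench where they are.

Things in the scene. Friction and masses are not known exactly. Their poses are not given: they have to be found in the camera images.
- controller: grey box fixed to the bench, yaw within +-0.5 rad, 110 (x) x 136 (y) x 68 mm high, with a black-framed clear dial window to 83 mm high over x -16 to +72 mm. Origin: at bench level on the thumbwheel's vertical axis. Front panel at x = -38 mm, facing the controller's -x (towards the robot); sides at y = +-68, back at x = +72 mm. Slot in the panel: y +-38 mm, z 31 to 53 mm
- wheel_front (a point): middle of the thumbwheel's protruding edge: controller x -50, y 0, z 42 mm; fixed to the controller, axes parallel to its. The black wheel lies flat (axis vertical): radius 50 mm, z 34 to 50 mm, 20 round ribs across its rim 2 mm proud; the rim stands out 12 mm of the panel. A closed gripper pointing down, its side pressed on the rim with 4 to 10 N and moved along the panel, rolls it
- heat_wheel (a joint): angle of wheel and needle, rad, 0 to 3.0 (end stops), growing counter-clockwise from above. At 0 the needle points 1.5 rad clockwise of the controller's +x, at 1.5 along +x. It starts counter-clockwise of the tab; to turn the heat down (clockwise) the wheel's front moves to the controller's +y. Friction 0.05 N m: it stays where it is left
- needle_tip (a point): point 50 mm from the wheel axis on the needle, a dark bar 54 mm long under the window that turns with the wheel 1:1 over the far half of the dial; 73.5 mm above the bench; axes turn with the wheel
- tab_mid (a point): middle of the brass set tab (16 mm radially, 14 mm wide along the arc) under the window, 50 mm from the wheel axis, same height as needle_tip. The tab does not turn with the wheel and cannot be reached; it is set differently each time. Needle on the middle of the tab: needle_tip above this point
- pot: glue warmer fixed to the bench: black round pot of radius 72 mm, 85 mm high (two side lugs out to 82 mm), above it a steel neck of radius 51.5 mm up to its rim at 108 mm, with two bayonet flanges (radius 58 mm, z 96.5 to 101.5 mm) and stops. Origin: centre of the underside; yaw within +-0.6 rad
- lid: loose aluminium bayonet lid, 0.2 to 0.4 kg, radius 65 mm, 26 mm tall, open below, two inward lugs. Origin: centre of the skirt's underside, 88 mm above the bench on the pot; z up. Starts locked, yaw 0 to 0.15 rad more than the pot's. Turned counter-clockwise (from above) it lifts freely at 66 to 140 degrees from the pot's yaw (stop at about 146); before that flanges hold it. Turns easily
- lid_grip (a point): centre of the lid's wooden grip bar, 41 mm above the lid's origin: bar 84 mm long (lid x), 14 mm wide (lid y), from 26 (lid's flat top) to 57 mm above the origin; axes as the lid's
- mat: cork mat fixed to the bench, 170 x 170 x 6 mm; origin: centre of its underside
- glue_bottle: bystander: white slim bottle, upright, radius 16 mm, 150 mm tall, loose; origin under its centre
- stain_bottle: bystander: amber slim bottle, upright, radius 16 mm, 130 mm tall, loose; origin under its centre
- block_a: bystander: maple block 45 x 80 x 28 mm (x, y, z), loose; origin under its centre
- block_b: bystander: maple block 45 x 80 x 30 mm (x, y, z), loose; origin under its centre
- screwdriver: bystander: stubby screwdriver lying along its x, 120 mm long, loose; origin under its middle
- mug: bystander: blue mug, radius 38 mm, 90 mm tall, loose; origin under its centre
- jar: bystander: glass jar, radius 34 mm, 90 mm tall, loose; origin under its centre

How it is judged:
By the outcome, as a careful person would: the job done as asked, in the order asked, and still so for the second after the job is handed in, with the robot touching nothing.
It also fails if it takes over 62 s, if anything falls off the work surface, if the arm or the gripper's body presses on something with over 40 N, if the wrist force passes 120 N, or if a joint passes its speed limit or range.

### The arm

A 6-joint arm with a two-finger parallel gripper is mounted at the origin on the work surface. World frame = base frame: x ahead of the robot, y to its left, z up, the work surface at z = 0. Lengths are in m, angles in degrees, forces in N, time in s.
With the tool pointing down it reaches from about 0.4 to 0.825 m from the base axis. Payload 7 kg.
Tool frame: the origin (TCP) lies midway between the tips of the shut fingers; the grasp point (between the pads) lies 19 mm behind it; z points along the fingers, y is the line along which they close (so a half turn about z gives the same grasp; the last joint's range is limited). The gripper opens to 88 mm and grips with 3 to 60 N. Pads are 19 mm wide; open, the fingers measure 130 mm over their backs; the gripper's body (78 mm by 193 mm) begins 47 mm behind the grasp point.
Start: joints at [90.304, 20.546, 0.682, 0, -70.136, -16.507], TCP at [0.188, 0.648, 0.227] pointing down, gripper open.
Joint ranges: [-176.03, 176.03], [-82.01, 121.73], [-58.28, 71.71], [-173.87, 95.51], [-174.79, -0.11], [-173.66, 173.66]. Speed limits (degrees/s): [136.94, 136.94, 172.46, 180, 180, 180].

### API

Orientations are given as a 3x3 rotation matrix whose columns are the frame's x, y, z axes.
In Python, from rig import robot gives the robot as it stands. Calls block until the motion is done:
- robot.goto(position, orientation): joint-space move of the TCP to a pose.
- robot.servo_line(position, ori=None, speed=0.15): straight line of the TCP; ori=None keeps the orientation; speed is the mean speed in m/s.
- robot.movej(angles): joint-space move.
- robot.move_gripper(opening): opening from 0.0 (shut) to 1.0 (fully open); the grip force is fixed at half the most; returns when the fingers have stopped.
- robot.dwell(seconds).
- robot.ik(position, orientation): joint angles nearest the present ones, or None.
- robot.grab_frame(name): name is "scene" or "top" or "wrist"; returns (picture, depth): 480x640x3 uint8, red, green, blue; 480x640 float32, m along the optical axis (not along the pixel's ray), 0 where there is no reading.
- robot.camera_info(name): a dict with "vfov" (degrees; the focal length in pixels is half the picture's height over the tangent of half this angle, whatever the lens; pixels are square), "cx", "cy" (the principal point, pixels), "k1" (the pictures are not rectified: a ray, as slopes to the right and down, at radius r is drawn at 1 + k1 r^2 times it, then the intrinsics apply), "view" (4x4, takes a point from world to camera coordinates); the wrist camera has in their place "T_tool_cam" (4x4, takes a point from camera to tool coordinates, whose origin is the TCP and whose axes are the flange's). Camera axes: x right, y down, z forward; pixel columns grow to the right and rows downward; lengths in m; the calibration is good to about 2 mm. A picture is of the moment at which its call begins: read the wrist's pose just before it. camera_info takes no time and is no camera call.
A pose or a line that the arm cannot do raises robot.Unreachable and nothing moves.
- robot.job_done(): hands the job in; it is judged then, once.
Readings, each from a call of its own:
- robot.read_t(): time.
- robot.read_qpos(): joint angles.
- robot.read_qvel(): joint speeds.
- robot.read_effort(): joint torques, N m.
- robot.read_position(): TCP position.
- robot.read_tcp_rot(): TCP orientation.
- robot.read_force(): force on the tool from outside, world axes, zero at the start.
- robot.read_ft_torque(): the same for the moment, N m.
- robot.read_grip_width(): opening from 0.0 (shut) to 1.0 (fully open).
- robot.read_finger_force(): force on a finger pad.
Only numpy, scipy, OpenCV 4.12 (cv2) and the standard library are available. Lean on these libraries where they do the work, as an engineer would, in place of code of your own. Each camera call takes 0.05 s, during which the arm holds its last target. There are 200 camera calls.

## Working session

There is one attempt and no reset: what is moved stays moved. The work goes in short steps, each a Python script; the robot and the scene stay as the last script left them, time stands still between calls to the robot, and variables do not carry over. Pictures are saved under pics/ and viewed, at most 10 in all, crops included, and the job is handed in when it is done.

```bash
ls; mkdir -p pics; cat > h.py <<'E'
import numpy as np, cv2
from rig import robot
def undist(ci,uv):
    f=240/np.tan(np.radians(ci["vfov"])/2)
    d=np.atleast_2d(uv).astype(float); d=(d-[ci["cx"],ci["cy"]])/f
    u=d.copy()
    for _ in range(20): u=d/(1+ci["k1"]*(u**2).sum(1,keepdims=True))
    return u
def cam(name):
    ci=robot.camera_info(name)
    if name=="wrist":
        T=np.eye(4);T[:3,:3]=robot.read_tcp_rot();T[:3,3]=robot.read_position()
        return ci,T@np.array(ci["T_tool_cam"])
    return ci,np.linalg.inv(np.array(ci["view"]))
def onplane(ci,M,uv,z):
    u=undist(ci,uv); r=np.c_[u,np.ones(len(u))]@M[:3,:3].T; o=M[:3,3]
    return o+r*((z-o[2])/r[:,2])[:,None]
def cloud(ci,M,depth):
    v,u=np.mgrid[0:480,0:640]; uv=np.c_[u.ravel(),v.ravel()]
    n=undist(ci,uv); p=np.c_[n,np.ones(len(n))]*depth.ravel()[:,None]
    P=p@M[:3,:3].T+M[:3,3]; P[depth.ravel()<=0]=np.nan
    return P.reshape(480,640,3)
def proj(ci,M,P):
    P=np.atleast_2d(P); f=240/np.tan(np.radians(ci["vfov"])/2)
    c=(P-M[:3,3])@M[:3,:3]; n=c[:,:2]/c[:,2:]; n=n*(1+ci["k1"]*(n**2).sum(1,keepdims=True))
    return n*f+[ci["cx"],ci["cy"]]
def Rdown(yaw): # tool z down, tool x at yaw
    c,s=np.cos(yaw),np.sin(yaw)
    return np.array([[c,s,0],[s,-c,0],[0,0,-1.]])
E
python3 - <<'E'
from h import *
for n in("scene","top"):
    ci,M=cam(n); im,d=robot.grab_frame(n)
    cv2.imwrite(f"pics/{n}0.png",im[:,:,::-1]); np.savez(f"{n}0.npz",im=im,d=d,M=M)
    print(n,{k:ci[k] for k in("vfov","cx","cy","k1")},M.round(3).tolist())
print(robot.camera_info("wrist"),robot.read_tcp_rot(),robot.read_t())
E
```

```text
pics
scene {'vfov': 48.502576835933944, 'cx': 325.02828103854864, 'cy': 240.8173526800258, 'k1': -0.0899194848443341} [[-0.131, 0.664, -0.737, 1.407], [0.991, 0.095, -0.091, 0.064], [0.009, -0.742, -0.67, 0.873], [0.0, 0.0, 0.0, 1.0]]
top {'vfov': 42.91106141707363, 'cx': 318.95419627262737, 'cy': 238.09859949653128, 'k1': 8.005510500891726e-05} [[-0.03, -0.983, 0.182, 0.342], [-1.0, 0.031, 0.003, -0.028], [-0.009, -0.182, -0.983, 1.282], [0.0, 0.0, 0.0, 1.0]]
{'vfov': 62.77647834033516, 'cx': 316.8746503359183, 'cy': 237.15098077583994, 'k1': -0.0659717057452566, 'T_tool_cam': array([[ 9.93138294e-04, -9.56467674e-01, -2.91836601e-01,
         7.93861086e-02],
       [ 9.99999409e-01,  1.07901555e-03, -1.33313587e-04,
        -1.85906914e-04],
       [ 4.42406366e-04, -2.91836296e-01,  9.56468181e-01,
        -1.57508539e-01],
       [ 0.00000000e+00,  0.00000000e+00,  0.00000000e+00,
         1.00000000e+00]])} [[ 9.60247387e-01 -2.79150264e-01 -2.94472646e-04]
 [-2.79150390e-01 -9.60246261e-01 -1.47571226e-03]
 [ 1.29179211e-04  1.49925100e-03 -9.99998868e-01]] 0.1
```

View pics/top0.png

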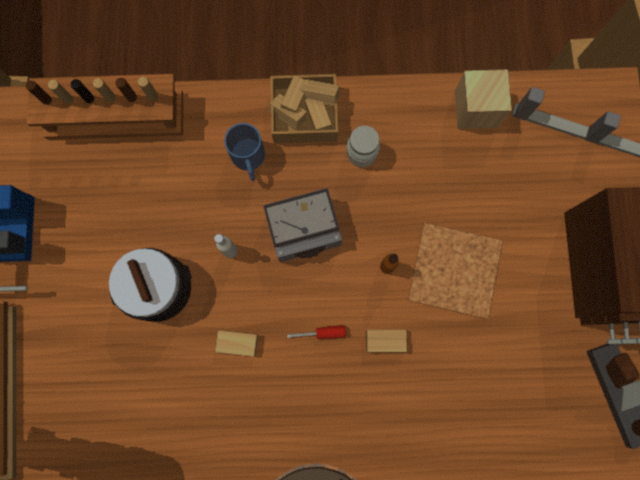

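View pics/scene0.png

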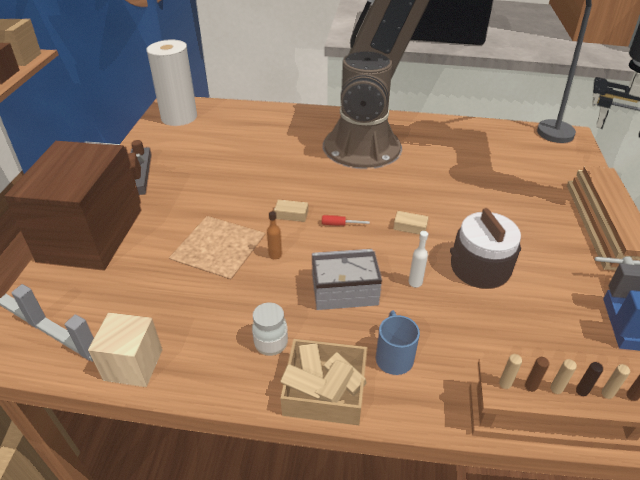

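The top view shows the controller at about (303,225), front facing down-image towards the robot. The lid is at (145,283) with its bar, the mat at (455,270), the glue bottle at (226,246) and the stain bottle at (390,263). Next I get coarse positions, then close-up views from the wrist camera.

```bash
python3 - <<'E'
from h import *
z=np.load("top0.npz"); im,d,M=z["im"],z["d"],z["M"]; ci=robot.camera_info("top")
for n,uv,h in [("ctrl",(303,222),.08),("lid",(144,283),.114),("grip",(139,281),.145),("mat",(456,270),.006),("glue top",(220,238),.15),("stain top",(392,257),.13),("mug",(244,146),.09),("jar",(364,138),.09),("blkA",(236,343),.03),("blkB",(387,341),.03),("sd",(317,333),.02)]:
    print(n,onplane(ci,M,uv,h).round(3)[0])
hsv=cv2.cvtColor(im,cv2.COLOR_RGB2HSV)
# mat: depth plane ~6mm near
P=cloud(ci,M,d)
m=(hsv[:,:,2]>0); sub=P[215:325,400:510]
print("z mat",np.nanmedian(P[255:285,440:470,2]),"bench",np.nanmedian(P[360:380,300:400,2]), "lid",np.nanmedian(P[270:280,120:125,2]))
c,Rw=robot.read_qpos(),None
# look at controller
p=onplane(ci,M,(303,222),.08)[0]
print(robot.read_t())
R=Rdown(0)
q=None
for yaw in (0,np.pi):
    R=Rdown(yaw)
    # camera offset: aim axis at p
    Tc=np.array(robot.camera_info("wrist")["T_tool_cam"])
    tz=.28
    camo=R@Tc[:3,3]; ax=R@Tc[:3,2]
    t=(p[2]-(tz+camo[2]))/ax[2]
    pos=np.array([*(p-camo-ax*t)[:2],tz])
    print(yaw,pos,robot.ik(pos,R))
E
```

```text
ctrl [0.599 0.008 0.08 ]
lid [0.481 0.315 0.114]
grip [0.482 0.316 0.145]
mat [ 0.501 -0.309  0.006]
glue top [0.558 0.163 0.15 ]
stain top [ 0.514 -0.162  0.13 ]
mug [0.759 0.124 0.09 ]
jar [ 0.768 -0.122  0.09 ]
blkA [0.363 0.151 0.03 ]
blkB [ 0.358 -0.154  0.03 ]
sd [ 0.379 -0.013  0.02 ]
z mat 0.006407927905973887 bench 0.0006400443483467466 lid 0.11525002312111221
0.1
0 [0.62832698 0.00729914 0.28      ] [ 18.43783405  14.57548176  -0.80988698   0.         -74.61463125
  71.56216595]
3.141592653589793 [0.56893391 0.00777061 0.28      ] [  20.4822077     8.82070367   -8.14057818    0.          -73.03871814
 -110.4822077 ]
```

```bash
cat >> h.py <<'E'
Tc=np.array(robot.camera_info("wrist")["T_tool_cam"])
def lookpose(p,yaw,tz):
    R=Rdown(yaw); o=R@Tc[:3,3]; a=R@Tc[:3,2]; t=(p[2]-(tz+o[2]))/a[2]
    return np.array([*(np.array(p)-o-a*t)[:2],tz]),R
def shot(name,tag):
    robot.dwell(.15); ci,M=cam(name); im,d=robot.grab_frame(name)
    cv2.imwrite(f"pics/{tag}.png",im[:,:,::-1]); np.savez(f"{tag}.npz",im=im,d=d,M=M); return ci,M,im,d
E
python3 - <<'E'
from h import *
for p,yaw,tag in [((.481,.315,.114),np.radians(-62),"lid1"),((.599,.008,.08),0,"ctl1")]:
    pos,R=lookpose(p,yaw,.26); print(tag,pos,robot.ik(pos,R))
    robot.goto(pos,R); shot("wrist",tag); print(robot.read_t(),robot.read_qpos().round(1))
E
```

```text
lid1 [0.48700497 0.3032202  0.26      ] [ 51.43905008   9.87786761  -9.45018492   0.         -70.67194747
 -23.43905008]
1.975 [ 51.5   9.9  -9.4  -0.  -70.7 -23.4]
ctl1 [0.62259415 0.00776705 0.26      ] [ 18.65601003  14.57315912  -3.39351658   0.         -72.0333243
  71.34398997]
3.6417 [ 18.7  14.6  -3.4  -0.  -72.   71.3]
```

View pics/ctl1.png

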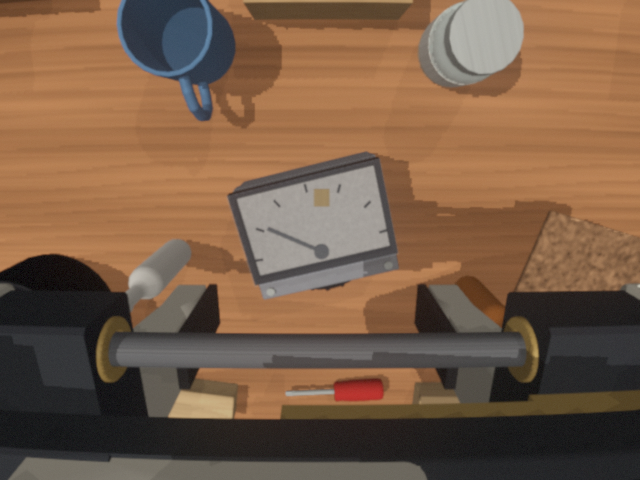

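View pics/lid1.png

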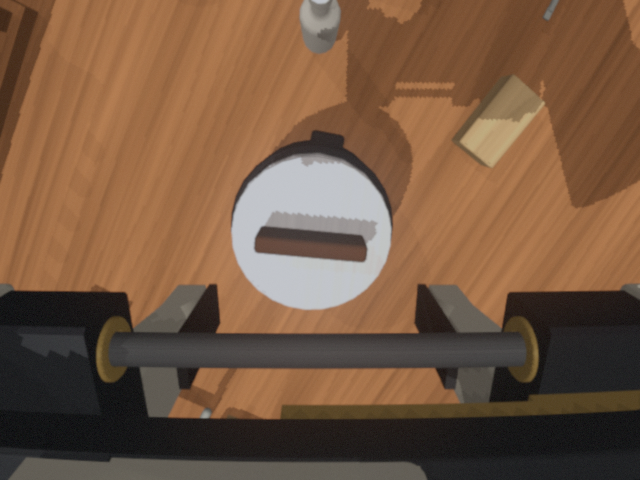

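The controller close-up shows the hub at (321,251), the needle tip at about (269,229) and the brass tab at (321,197). The window corners are near (231,193), (378,158), (396,253) and (258,284). The lid view shows the bar from (257,240) to (366,248). Next I measure these.

```bash
cat >> h.py <<'E'
def dial(tag,hub_guess=None):
    z=np.load(tag+".npz"); im,M=z["im"],z["M"]; ci=robot.camera_info("wrist")
    hsv=cv2.cvtColor(im,cv2.COLOR_RGB2HSV)
    # bright low-sat dial face -> polygon
    roi=np.zeros((480,640),np.uint8); roi[140:300,215:415]=1
    face=((hsv[...,1]<40)&(hsv[...,2]>120)&(roi>0)).astype(np.uint8)
    face=cv2.morphologyEx(face,cv2.MORPH_OPEN,np.ones((3,3)))
    cs=cv2.findContours(face,cv2.RETR_EXTERNAL,cv2.CHAIN_APPROX_NONE)[0]
    c=max(cs,key=cv2.contourArea); hull=cv2.convexHull(c)
    rect=cv2.minAreaRect((onplane(ci,M,hull[:,0],.0785)[:,:2]*1000).astype(np.float32))
    inside=np.zeros((480,640),np.uint8); cv2.fillConvexPoly(inside,hull,1); inside=cv2.erode(inside,np.ones((5,5)))
    tab=(inside>0)&(hsv[...,1]>70)&(hsv[...,0]>8)&(hsv[...,0]<35)
    v,u=np.nonzero(tab); tabp=onplane(ci,M,np.array([[u.mean(),v.mean()]]),.0735)[0]
    dark=((inside>0)&(im.max(2)<135)&~tab).astype(np.uint8)
    n,l,s,ce=cv2.connectedComponentsWithStats(dark); i=1+np.argmax(s[1:,4])
    v,u=np.nonzero(l==i); P=onplane(ci,M,np.c_[u,v],.0735)[:,:2]
    return dict(rect=rect,tab=tabp,tabn=tab.sum(),ndark=len(P),P=P,l=(l==i),uv=np.c_[u,v])
E
python3 - <<'E'
from h import *
r=dial("ctl1"); print({k:r[k] for k in("rect","tab","tabn","ndark")})
m=r["l"].astype(np.uint8); dt=cv2.distanceTransform(m,cv2.DIST_L2,3); k=np.unravel_index(dt.argmax(),dt.shape); print("hub px",k[::-1],dt.max())
ci,M=robot.camera_info("wrist"),np.load("ctl1.npz")["M"]
hub=onplane(ci,M,[k[::-1]],.0735)[0,:2]; print("hub",hub)
P=r["P"]-hub; print("needle max r",np.hypot(*P.T).max())
far=P[np.hypot(*P.T)>.015]; a=np.degrees(np.arctan2(*(far.mean(0)[::-1]))); print("needle deg",a)
t=r["tab"][:2]-hub; print("tab deg",np.degrees(np.arctan2(t[1],t[0])),np.hypot(*t))
# lid
z=np.load("lid1.npz"); im,Ml,d=z["im"],z["M"],z["d"]; hsv=cv2.cvtColor(im,cv2.COLOR_RGB2HSV)
disc=((hsv[...,1]<60)&(hsv[...,2]>130)).astype(np.uint8); disc[:140]=0; disc[312:]=0;disc[:,:220]=0;disc[:,400:]=0
c=max(cv2.findContours(disc,cv2.RETR_EXTERNAL,cv2.CHAIN_APPROX_NONE)[0],key=cv2.contourArea); h=cv2.convexHull(c)
W=onplane(ci,Ml,h[:,0],.114)[:,:2]*1000; print("lid circ",cv2.minEnclosingCircle(W.astype(np.float32)))
bar=np.zeros((480,640),np.uint8); cv2.fillConvexPoly(bar,h,1); bar=((bar>0)&(im[...,0]<115)&(hsv[...,1]>60)).astype(np.uint8)
bar=cv2.morphologyEx(bar,cv2.MORPH_OPEN,np.ones((3,3)))
c=max(cv2.findContours(bar,cv2.RETR_EXTERNAL,cv2.CHAIN_APPROX_NONE)[0],key=cv2.contourArea)
W=onplane(ci,Ml,c[:,0],.145)[:,:2]*1000; print("bar",cv2.minAreaRect(W.astype(np.float32)))
Pl=cloud(ci,Ml,d); s=Pl[225:265,245:380].reshape(-1,3); s=s[(s[:,2]>.141)&(s[:,2]<.15)]; print("bar top cloud",len(s),s.mean(0)); w,V=np.linalg.eigh(np.cov(s[:,:2].T)); print(np.degrees(np.arctan2(V[1,1],V[0,1])), (s[:,:2]-s[:,:2].mean(0))@V[:,1].min() if 0 else np.ptp((s[:,:2]-s[:,:2].mean(0))@V,axis=0))
# mat from top
z=np.load("top0.npz"); im,d,Mt=z["im"],z["d"],z["M"]; ct=robot.camera_info("top")
g=cv2.cvtColor(im,cv2.COLOR_RGB2HSV); sub=im[215:330,395:515]; 
print("mat px",im[262:266,440:444].reshape(-1,3)[:3].tolist(),"bench",im[262:266,525:529].reshape(-1,3)[:3].tolist())
Pt=cloud(ct,Mt,d); k=(Pt[...,2]>.0035)&(Pt[...,2]<.012); k[:, :400]=0;k[:,515:]=0;k[:215]=0;k[330:]=0
k=cv2.morphologyEx(k.astype(np.uint8),cv2.MORPH_OPEN,np.ones((5,5))); c=max(cv2.findContours(k,cv2.RETR_EXTERNAL,cv2.CHAIN_APPROX_NONE)[0],key=cv2.contourArea)
W=onplane(ct,Mt,c[:,0],.006)[:,:2]*1000; print("mat",cv2.minAreaRect(W.astype(np.float32)))
E
```

```text
{'rect': ((612.5912475585938, 11.240562438964844), (74.64920043945312, 122.8042221069336), 13.936996459960938), 'tab': array([0.63430977, 0.00471204, 0.0735    ]), 'tabn': np.int64(237), 'ndark': 399}
hub px (np.int64(321), np.int64(251)) 7.64
hub [0.58370081 0.00489186]
needle max r 0.05353790934227508
needle deg 65.84533233935704
tab deg -0.20357573591962794 0.05060928206251706
lid circ ((485.1893005371094, 318.03350830078125), 65.35828399658203)
bar ((484.9813537597656, 317.2071838378906), (80.45571899414062, 12.969618797302246), 23.05193328857422)
bar top cloud 2021 [0.48517252 0.318301   0.14405561]
-157.38005625213225 [0.01456842 0.08374886]
mat px [[154, 107, 65], [153, 103, 64], [153, 105, 64]] bench [[140, 86, 45], [139, 87, 45], [140, 84, 46]]
mat ((534.9910278320312, -350.4109802246094), (27.179309844970703, 23.50236701965332), 88.19489288330078)
```

```bash
cat >> h.py <<'E'
CY=np.radians(13.94); HUB=np.array([.5837,.0049]); C=np.array([[np.cos(CY),-np.sin(CY)],[np.sin(CY),np.cos(CY)]])
RW=Rdown(CY-np.pi/2)
def cw(x,y,z): return np.array([*(HUB+C@[x,y]),z])
def fc(f0=0): return C.T@(np.array(robot.read_force())-f0)[:2]
def stroke(y0,y1,zt=.036,F=7.,dy=.002,log=True):
    """press at y0 (m, ctrl frame), roll to y1, back off"""
    s=np.sign(y1-y0)
    robot.servo_line(cw(-.088,y0,zt),RW,speed=.15); robot.dwell(.1); f0=np.array(robot.read_force())
    x=-.079; robot.servo_line(cw(x,y0,zt),RW,speed=.06)
    while x<-.055:
        f=-fc(f0)[0]
        if f>3.5: break
        x+=.0005; robot.servo_line(cw(x,y0,zt),RW,speed=.03)
    print("contact x",x,f,"t",robot.read_t())
    y=y0
    while s*(y1-y)>1e-6:
        y+=s*min(dy,abs(y1-y)); f=-fc(f0)
        x+=np.clip((F-f[0])*.0001,-.0007,.0007); x=min(x,-.055)
        robot.servo_line(cw(x,y,zt),RW,speed=.04)
        if log: print(f"{y*1e3:.0f} {x*1e3:.1f} {f[0]:.1f} {f[1]:.1f}",end="; ")
        if np.abs(f).max()>20: print("ABORT"); break
    p=C.T@(robot.read_position()[:2]-HUB); print("\nend",p,robot.read_t())
    robot.servo_line(cw(-.088,y,zt),RW,speed=.1)
E
python3 - <<'E'
from h import *
z=np.load("top0.npz"); im,M=z["im"],z["M"]; ct=robot.camera_info("top")
g=cv2.GaussianBlur(cv2.cvtColor(im,cv2.COLOR_RGB2HSV)[...,1],(5,5),0); k=(g<160).astype(np.uint8); k[:,:402]=0;k[:,515:]=0;k[:215]=0;k[330:]=0
k=cv2.morphologyEx(k,cv2.MORPH_CLOSE,np.ones((3,3)));k=cv2.morphologyEx(k,cv2.MORPH_OPEN,np.ones((5,5)))
c=max(cv2.findContours(k,cv2.RETR_EXTERNAL,cv2.CHAIN_APPROX_NONE)[0],key=cv2.contourArea)
print("mat",cv2.minAreaRect((onplane(ct,M,c[:,0],.006)[:,:2]*1000).astype(np.float32)))
robot.goto(cw(-.088,-.02,.16),RW); robot.move_gripper(0.0); print(robot.read_t())
robot.servo_line(cw(-.088,-.02,.036),RW,speed=.15); print(robot.read_t(),robot.read_force())
stroke(-.02,.016)
E
```

```text
mat ((502.2725524902344, -308.2733154296875), (171.14791870117188, 170.59242248535156), 74.92638397216797)
6.2667
7.2417 [-0.54096855  0.30001717  0.66018925]
contact x -0.06599999999999999 5.6384624428590255 t 14.3917
-18 -65.9 5.6 -0.4; -16 -65.8 6.7 -0.2; -14 -65.9 7.8 0.4; -12 -65.9 6.9 1.2; -10 -66.0 8.2 0.2; -8 -66.1 7.5 -0.4; -6 -66.0 6.8 -0.4; -4 -66.1 7.5 -0.8; -2 -66.1 7.3 -0.1; 0 -66.1 7.0 -0.3; 2 -66.0 6.2 0.3; 4 -66.1 7.3 0.1; 6 -66.0 6.5 0.4; 8 -66.1 7.3 -0.1; 10 -66.0 6.5 0.2; 12 -66.0 6.9 -0.7; 14 -66.0 6.5 -0.9; 16 -65.9 6.1 -0.3; 
end [-0.06741783  0.01592898] 18.8917
```

```bash
cat >> h.py <<'E'
def lookdial(tag,tz=.22,do=True):
    if do:
        pos,R=lookpose((.6,.009,.0735),CY-np.pi/2,tz); robot.servo_line(pos,R,speed=.25); shot("wrist",tag)
    z=np.load(tag+".npz"); im,M=z["im"],z["M"]; ci=robot.camera_info("wrist"); hsv=cv2.cvtColor(im,cv2.COLOR_RGB2HSV)
    # rectify the dial plane: 0.25 mm/px, controller frame, window interior only
    xs=np.arange(-.012,.066,.00025); ys=np.arange(-.058,.058,.00025); Y,X=np.meshgrid(ys,xs)
    W=np.c_[np.c_[X.ravel(),Y.ravel()]@C.T+HUB,np.full(X.size,.0735)]
    uv=proj(ci,M,W).astype(np.float32).reshape(*X.shape,2)
    w=cv2.remap(im,uv,None,cv2.INTER_LINEAR); h=cv2.cvtColor(w,cv2.COLOR_RGB2HSV); r=np.hypot(X,Y); th=np.arctan2(Y,X)
    cv2.imwrite(f"pics/{tag}_w.png",w[::-1,::-1,::-1])
    tab=(h[...,1]>80)&(h[...,0]>8)&(h[...,0]<35)&(r>.035)&(r<.062)
    nd=(w.max(2)<135)&(r>.015)&(r<.040)
    n,l,s,ce=cv2.connectedComponentsWithStats(nd.astype(np.uint8)); i=1+np.argmax(s[1:,4]); nd=l==i
    t=np.array([X[tab].mean(),Y[tab].mean()]); q=np.array([X[nd].mean(),Y[nd].mean()])
    a,b=np.arctan2(q[1],q[0]),np.arctan2(t[1],t[0])
    print("needle",np.degrees(a),nd.sum(),"tab",np.degrees(b),np.hypot(*t),tab.sum(),"diff rad",a-b,"t",robot.read_t()); return a-b
E
python3 - <<'E'
from h import *
# sanity with first picture
lookdial("ctl1",do=False)
robot.servo_line(cw(-.088,.016,.12),RW,speed=.25)
lookdial("ctl2")
E
```

```text
needle 51.80209782456904 1630 tab -13.953264853684951 0.05039404781290556 2671 diff rad 1.1476475795785288 t 19.2667
needle 11.719511084189337 1047 tab -14.953383659786674 0.0496214710148645 2487 diff rad 0.4655298343202714 t 20.6917
```

View pics/ctl2.png

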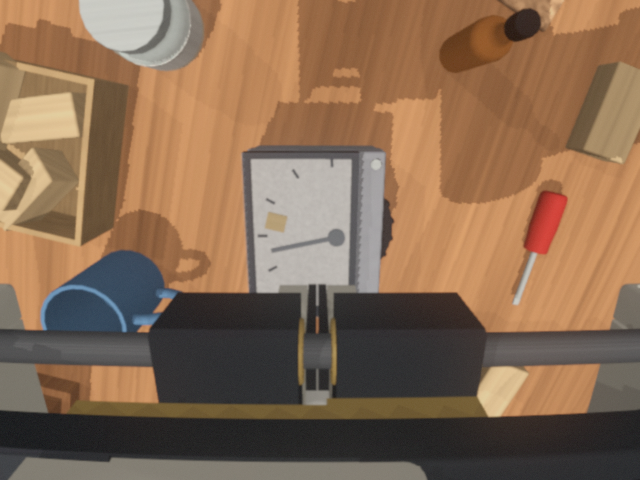

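The needle has moved from 1.148 rad to about 0.466 rad from the tab; in the picture the tab is at (276,222), the needle tip at (273,250) and the hub at (337,238). I refine the hub position in each view, then run the second stroke.

```bash
python3 - <<'E'
s=open("h.py").read()
s=s.replace("""    t=np.array([X[tab]""","""    hm=cv2.morphologyEx(((w.max(2)<135)&(r<.014)).astype(np.uint8),cv2.MORPH_OPEN,cv2.getStructuringElement(2,(21,21)))>0
    h0=np.array([X[hm].mean(),Y[hm].mean()]); print("hub off mm",h0*1e3,hm.sum()); X=X-h0[0];Y=Y-h0[1]
    t=np.array([X[tab]""").replace("x=-.079;","x=-.069;").replace("dy=.002","dy=.003")
open("h.py","w").write(s)
E
python3 - <<'E'
from h import *
lookdial("ctl1",do=False); d=lookdial("ctl2",do=False)
L=d*.0525; print("stroke",L)
robot.servo_line(cw(-.088,-L/2,.12),RW,speed=.25)
robot.servo_line(cw(-.088,-L/2,.036),RW,speed=.2)
stroke(-L/2,L/2)
robot.servo_line(cw(-.088,L/2,.12),RW,speed=.25)
lookdial("ctl3")
E
```

```text
hub off mm [-1.88309672  0.13191364] 3381
needle 48.669690410195166 1630 tab -13.595755420689184 0.05225440511321031 2671 diff rad 1.0867370399711083 t 20.6917
hub off mm [-0.17265868 -0.03129161] 2253
needle 11.71034593665674 1047 tab -14.867309659967162 0.049780264695378953 2487 diff rad 0.463867597622185 t 20.6917
stroke 0.02435304887516471
contact x -0.067 5.216949365343563 t 23.8
-9 -66.8 5.2 -0.7; -6 -66.7 6.2 -0.1; -3 -66.7 6.9 -0.2; -0 -66.6 5.9 -0.4; 3 -66.7 7.3 -0.8; 6 -66.6 6.8 -0.9; 9 -66.4 5.1 1.1; 12 -66.3 5.6 -0.4; 12 -66.0 4.0 -1.4; 
end [-0.0663617   0.01211712] 26.05
hub off mm [-0.23704371 -0.03796755] 2219
needle -12.843229344648487 1012 tab -16.408440311888743 0.05078335706704278 1445 diff rad 0.062224669906554175 t 27.8417
```

View pics/ctl3_w.png

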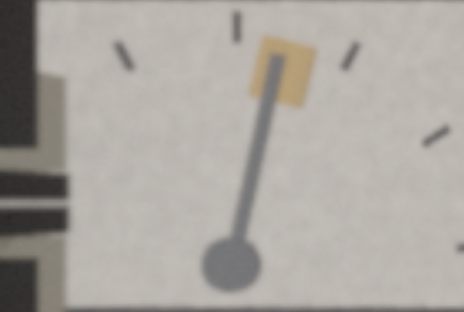

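The rectified dial view shows the needle on the tab, about 2° short of its middle: tab centre (283,72), hub (231,265), needle end (277,55). One small correction stroke, about 2.6 mm, should close that.

```bash
python3 - <<'E'
from h import *
robot.servo_line(cw(-.088,-.0013,.12),RW,speed=.3)
robot.servo_line(cw(-.088,-.0013,.036),RW,speed=.2)
stroke(-.0013,.0013,dy=.0013)
robot.servo_line(cw(-.088,.0013,.12),RW,speed=.3)
lookdial("ctl4")
E
```

```text
contact x -0.067 4.995085331502196 t 30.8583
0 -66.8 5.0 -0.5; 1 -66.7 6.2 0.9; 
end [-0.0681174   0.00106289] 31.3583
hub off mm [-0.21098975 -0.12215782] 2243
needle -15.276723021937148 1009 tab -14.699914620998303 0.0505492233352942 1466 diff rad -0.010067205749546393 t 33.0917
```

View pics/ctl4_w.png

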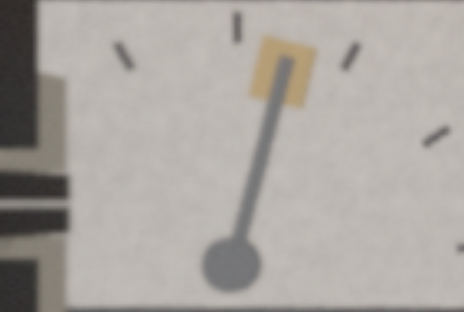

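The needle now lies on the tab middle, within about 0.5°. Now the lid.

```bash
python3 - <<'E'
from h import *
yaw=np.radians(22.7-180); L=np.array([.4852,.3182]); R=Rdown(yaw)
robot.servo_line(np.r_[robot.read_position()[:2],.24],speed=.3)
robot.goto([*L,.21],R); robot.move_gripper(.5); print(robot.read_t(),robot.read_qpos().round(1))
f0=np.array(robot.read_force())
robot.servo_line([*L,.119],R,speed=.15); print("F",np.array(robot.read_force())-f0)
robot.move_gripper(0.); print("grip",robot.read_grip_width(),robot.read_finger_force(),np.array(robot.read_force())-f0)
q=np.array(robot.read_qpos()); q[5]+=92; robot.movej(q); robot.dwell(.1)
print("rot",robot.read_t(),np.array(robot.read_force())-f0,robot.read_ft_torque(),robot.read_position(),robot.read_grip_width())
R2=Rdown(yaw+np.radians(92))
robot.servo_line([*L,.125],R2,speed=.05); f=np.array(robot.read_force())-f0; print("lift",f)
if f[2]>-12:
    robot.servo_line([*L,.225],R2,speed=.15); print(np.array(robot.read_force())-f0,robot.read_grip_width(),robot.read_t())
ci,M,im,d=shot("scene","lift"); 
E
```

```text
35.9917 [  52.6   12.3  -13.    -0.   -64.7 -119.9]
F [-0.07786472  0.79115293 -0.24116449]
grip 0.15620855753078025 30.000244975090027 [-1.54353483  0.80385075  1.56311751]
rot 38.875 [ 1.5568638  -0.00712713  1.09358127] [-0.02435373 -0.35695757 -0.00203169] [0.48539043 0.31839156 0.11935753] 0.15399897109334182
lift [-0.56117679  0.32103078 -3.61535514]
[-0.04359798 -0.84471623 -4.62973402] 0.15985799597004713 39.9583
```

View pics/lift.png

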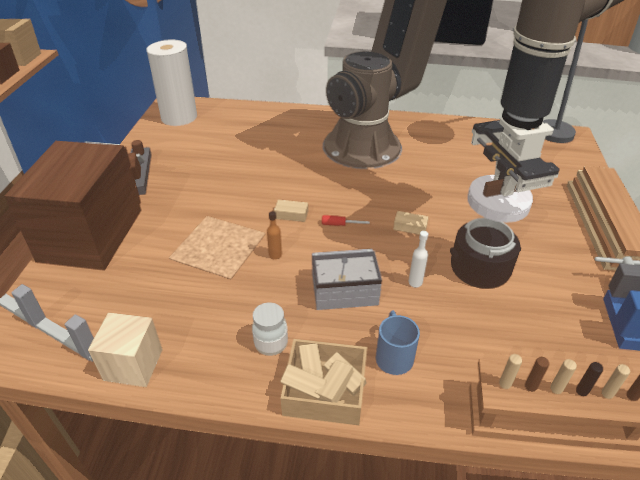

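The lid is off and hanging level at (500,197), and the bench is otherwise undisturbed. Now to the mat.

```bash
python3 - <<'E'
from h import *
T=np.array([.5023,-.3083])
R2=robot.read_tcp_rot()
robot.servo_line([*T,.225],R2,speed=.3); print(robot.read_t(),robot.read_grip_width())
robot.servo_line([*T,.055],R2,speed=.15); robot.dwell(.1); f0=np.array(robot.read_force())
z=.043; robot.servo_line([*T,z],R2,speed=.05)
while z>.031:
    df=(np.array(robot.read_force())-f0)[2]
    if df>2.5: break
    z-=.001; robot.servo_line([*T,z],R2,speed=.02)
print("touch",z,df,robot.read_position(),robot.read_t())
robot.move_gripper(.35); robot.dwell(.1); print(np.array(robot.read_force())-f0)
robot.servo_line([*T,.13],R2,speed=.12); robot.servo_line([.45,-.12,.28],R2,speed=.3)
print(robot.read_t())
for n in("scene","top"): shot(n,n+"_end")
z=np.load("top_end.npz"); im,M=z["im"],z["M"]; ct=robot.camera_info("top"); hsv=cv2.cvtColor(im,cv2.COLOR_RGB2HSV)
k=((hsv[...,1]<70)&(hsv[...,2]>110)).astype(np.uint8); k[:,:400]=0;k[:,515:]=0;k[:205]=0;k[330:]=0
c=max(cv2.findContours(k,cv2.RETR_EXTERNAL,cv2.CHAIN_APPROX_NONE)[0],key=cv2.contourArea)
print("lid",cv2.minEnclosingCircle((onplane(ct,M,c[:,0],.032)[:,:2]*1000).astype(np.float32)))
cv2.imwrite("pics/both.png",np.vstack([cv2.resize(np.hstack([np.load(n+"_end.npz")["im"] for n in("scene","top")]),(800,300))])[:,:,::-1])
E
```

```text
42.4 0.15754242300252885
touch 0.03699999999999999 4.602142249536836 [ 0.50246302 -0.30843127  0.03736005] 45.675
[0.83905429 0.74331362 3.265588  ]
48.2333
lid ((500.1888732910156, -310.8429260253906), 65.64363861083984)
```

View pics/both.png

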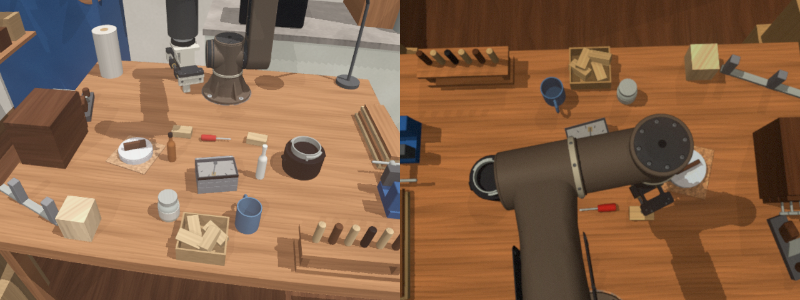

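The lid sits upright on the mat (scene, about (135,150)), within about 3 mm of its centre. The bystanders are where they were and the robot is clear of everything.

```bash
python3 -c "
from rig import robot
print(robot.job_done())"
```

```text
the job is handed in; nothing more can be done
None
```

The job is handed in: the needle measured about 0.5° from the middle of the set tab before I moved to the lid, which was then turned 92° counter-clockwise, lifted off and set upright about 3 mm from the mat's centre at about 48 s, with nothing else visibly moved; no verdict was returned.

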